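Rewind the spring syringe driver and load the filled syringe

TASK

Rewind the spring-driven syringe driver by its crank: turn it clockwise, seen from above, until the load suddenly drops away, which means the catch inside holds the pusher; stop there and let go of the crank without forcing it on against the end stop, which would strain the gears. Then take the filled large syringe from its stand and lay it gently in the driver's cradle, nozzle towards the driver's nose and finger flange down in its slot. Move the pusher only by the crank, and leave the bottle, the jar and the carton alone.

Things in the scene. Friction and masses are not known exactly. Their poses are not given: they have to be found in the camera images.
- driver: Spring-driven syringe driver, white, 415 mm long (x = -230 to +185 mm), 100 mm wide, fixed. Origin on the bench below the syringe's line; x runs along the device to the nose, z up. At x = -230 to -90 a housing 89 mm high carries the crank; elsewhere the base is 28 mm high, with the open cradle. A notched nose plate 70 mm high stands at x = 167 to 175.
- cradle (a point): Where the centre of the syringe's barrel belongs: driver x = 102.5, y = 0, 62 mm above the bench; same axes as the driver (x to the nose). The barrel lies in two U-shaped saddles, 34 mm wide inside, flared tops 71 mm above the bench, one 31 to 42 mm behind this point and one 32 to 47 mm ahead; between them there is room for fingers on both sides, down to 28 mm.
- flange_slot (a point): Middle of the crosswise slot for the finger flange, at driver x = 43.5 mm (59 mm behind the cradle point), on the syringe's axis. The slot is 7 mm wide along x between two pairs of cheeks, with flared tops 69 mm above the bench.
- crank: Crank of polished steel on top of the housing. Origin on its upright axis, 91.5 mm above the bench, at x = -160, y = 0 in the driver's frame; its yaw says nothing of the arm's direction, which differs every time (go by the knob). The arm lies 92 to 99 mm above the bench, the hub up to 104 mm. Clockwise seen from above rewinds; the pusher goes back 34.6 mm a turn.
- knob_center (a point): Half-way up the crank's upright black knob: 20 mm across, 42 mm tall (99 to 141 mm above the bench), 50 mm from the crank axis, turning freely on its pin. Cranking takes 5 N at the knob, 8 N for about the last turn; then, 1 to 2 turns from the start, at no known angle, the load falls to 0 or pulls along a little. Then about 90 degrees are free, up to a hard stop. Let go too early, it spins back.
- pusher: The grey pusher, origin at the middle of its front face, 32 mm wide, 40 mm high, 62 mm above the bench. A spring presses it towards the nose: at the start it stands in the plunger's way, at x = +8 mm in the driver's frame. Held by the hidden catch it stands somewhere at x = -35 to -75 mm.
- syringe_center (a point): Centre of the barrel of the filled 60 ml syringe (0.1 kg), on its axis, 40 mm above the bench in the stand. x points to the nozzle, z up. Clear barrel 30 mm across, 115 mm long; finger flange 3 mm thick, 44 wide, 29 high at x = -59; white plunger rod with a 28 mm thumb disc ending at x = -136.5; nozzle tip at x = +69.5 mm.
- syringe_tip (a point): Tip of the syringe's nozzle, on its axis, 69.5 mm from the barrel's centre.
- syringe_stand: Grey syringe stand, fixed, 130 by 74 mm. The barrel lies in two notched supports, 37 mm high and 8 mm thick, at x = -42 and +42 mm; between them it is free on both sides, above a base plate 8 mm thick. Origin at the centre of the underside, x towards the nozzle.
- bottle: Bystander: amber glass bottle, 48 mm across and 95 mm tall, origin at the centre of its underside.
- pill_jar: Bystander: white pill jar, 42 mm across and 60 mm tall, origin at the centre of its underside.
- carton: Bystander: paper medicine carton, 120 x 60 x 35 mm, origin at the centre of its underside.
Not all that is in view belongs to the job. Leave any green or red look-alike of the part that bears syringe_center alone.

How it is judged:
By the outcome, as a careful person would: the job done as asked, in the order asked, and still so for the second after the job is handed in, with the robot touching nothing.
It also fails if it takes over 72 s, if anything falls off the work surface, if the arm or the gripper's body presses on something with over 40 N, if the wrist force passes 120 N, or if a joint passes its speed limit or range.

ROBOT

A 6-joint arm with a two-finger parallel gripper is mounted at the origin on the work surface. World frame = base frame: x ahead of the robot, y to its left, z up, the work surface at z = 0. Lengths are in mm, angles in rad, forces in N, time in s.
With the tool pointing down it reaches from about 400 to 925 mm from the base axis. Payload 12.5 kg.
Tool frame: the origin (TCP) lies midway between the tips of the shut fingers; the grasp point (between the pads) lies 19 mm behind it; z points along the fingers, y is the line along which they close (so a half turn about z gives the same grasp; the last joint's range is limited). The gripper opens to 95 mm and grips with 3 to 60 N. Pads are 20 mm wide; open, the fingers measure 119 mm over their backs; the gripper's body (75 mm by 180 mm) begins 59 mm behind the grasp point.
Start: joints at [1.07, 0.491, 1.559, -0, 1.092, -0.106], TCP at [240.375, 576.946, 214.661] pointing down, gripper open.
Joint ranges: [-3.1, 3.1], [-0.84, 2.19], [0.05, 2.79], [-1.13, 4.28], [0.06, 2.93], [-2.69, 2.69]. Speed limits (rad/s): [2.22, 2.22, 2.79, 3.14, 3.14, 3.14].

INTERFACE

Orientations are given as [roll, pitch, yaw] about the fixed x, y, z axes, in that order (R = Rz(yaw) Ry(pitch) Rx(roll)).
In Python, from cell import env gives the robot as it stands.
- The arm moves only by the tool arm_command, never from a script. Its argument "targets" is a list of rows, each a list of 5 numbers: the shift along the tool's x, y, z in mm, then the turn about the tool's z in degrees, then the opening, from 0 (shut) to 1 (fully open). In form: [[tx, ty, tz, roll, fingers], ...]. A call has 1 to 5 rows; each row is the pose to reach, as a shift and turn from the pose commanded when the call began, along the tool's axes at that moment; what a row does not reach only later rows make up. A row lasts 1/10 s, in which the tool goes at most 50 mm and 8.59 degrees, less where a joint would pass 70% of its speed; a pose out of reach is approached as far as the arm can. A call with a gripper value outside its range is refused whole. The fingers move at their own pace and stop on an object; the grip force is fixed at half the most. Time passes only in rows, so rows that repeat a pose let the fingers close. It gives the time, the measured TCP pose, the force, the opening and the grip force at its end, in the units of the state.
- env.state(): the state, without advancing time (a new reading comes with each control period).
- env.read_camera(name): name is "scene" or "top"; returns a dict with "frame" (480x640x3 uint8, red, green, blue), "vertical_fov" (degrees; the focal length in pixels is half the picture's height over the tangent of half this angle, whatever the lens; pixels are square), "cx", "cy" (the principal point, pixels), "world_from_camera" (4x4, takes a point from camera to world coordinates). Camera axes: x right, y down, z forward; pixel columns grow to the right and rows downward; lengths in mm; the calibration is good to about 2 mm. A picture is of the moment at which its call begins. There is no depth.
- env.job_done(): hands the job in; it is judged then, once.
The state is a dict: "t": time; "joints": joint angles; "qvel": joint speeds; "tau": joint torques, N m; "eef_pos": TCP position; "tcp_rot": TCP orientation; "ft_force": force on the tool from outside, world axes, zero at the start; "moment": the same for the moment, N m; "opening": opening from 0.0 (shut) to 1.0 (fully open); "grip_force": force on a finger pad.
Only numpy, scipy, OpenCV 4.12 (cv2) and the standard library are available. Lean on these libraries where they do the work, as an engineer would, in place of code of your own. Each camera call takes 0.05 s, during which the arm holds its last target. There are 200 camera calls.

## Working session

There is one attempt and no reset: what is moved stays moved. The work goes in short steps, Python scripts to look and compute and a tool call to move; the robot and the scene stay as the last step left them, time stands still between calls to the robot, and variables do not carry over. Pictures are saved under pics/ and viewed, at most 10 in all, crops included, and the job is handed in when it is done.

Besides the shell and the picture viewer there is one more tool, called after ">>>" as name([rows], argument=value, ...), one row to a line, values as JSON. arm_command: Moves the arm, as the interface text tells. Its arguments: {"type":"object","properties":{"targets":{"type":"array","items":{"type":"array","items":{"type":"number"}}}},"required":["targets"]}

```bash
mkdir -p pics
python3 - <<'E'
from cell import env
import cv2,numpy as np
np.set_printoptions(precision=4,suppress=True)
for n in("scene","top"):
    d=env.read_camera(n); cv2.imwrite(f"pics/{n}0.png",d["frame"][:,:,::-1])
    print(n,d["vertical_fov"],d["cx"],d["cy"]);print(d["world_from_camera"])
    np.savez(f"{n}.npz",f=d["vertical_fov"],cx=d["cx"],cy=d["cy"],T=d["world_from_camera"])
print(env.state())
E
ls
```

```text
scene 50.726563332778206 314.8281284646761 238.80311242618214
[[  -0.8523    0.4108   -0.3238  852.7797]
 [   0.5228    0.6882   -0.503   629.2359]
 [   0.0162   -0.598    -0.8013 1000.4646]
 [   0.        0.        0.        1.    ]]
top 56.937242692314165 313.52094659423113 238.52783176028643
[[  -0.0353   -0.9764    0.2133  260.8915]
 [  -0.9994    0.0339   -0.0101   49.9291]
 [   0.0027   -0.2135   -0.9769 1226.1012]
 [   0.        0.        0.        1.    ]]
{'t': 0.1, 'joints': array([ 1.0704,  0.4915,  1.5594, -0.    ,  1.0917, -0.1056]), 'qvel': array([-0.001 , -0.0013, -0.0004, -0.0006,  0.0001,  0.0015]), 'tau': array([  0.0023, -61.362 , -25.8608,   0.0694,   0.047 ,  -0.0001]), 'eef_pos': array([240.2551, 576.7372, 214.1241]), 'tcp_rot': array([-3.1406, -0.0001,  2.7468]), 'ft_force': array([ 0.7084, -1.0774, -0.3401]), 'moment': array([-0.0306, -0.0027, -0.0148]), 'grip_force': 0.0, 'opening': 1.0016753980455022}
pics
scene.npz
top.npz
```

View pics/top0.png

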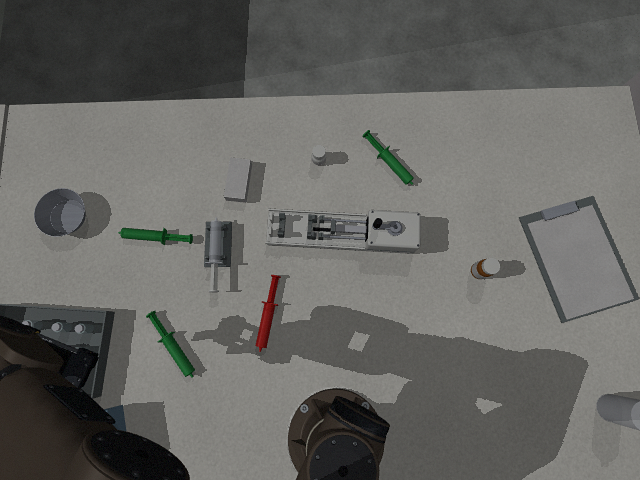

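View pics/scene0.png

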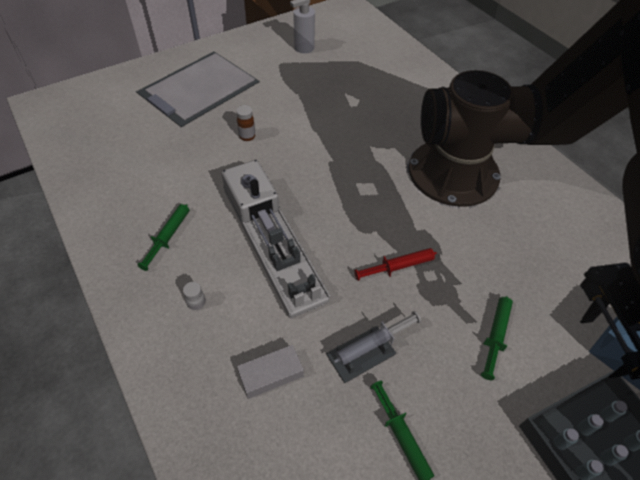

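The top view shows these candidates for the syringe: clear on the grey stand (217,243), green (155,236), (170,343) and (388,158), and red (269,312). I choose the clear one. The driver runs from (420,230) to its nose at (268,228), with the black knob near (379,225). Next is one close crop to check both.

Run:
```python
import cv2,numpy as np
a=cv2.imread("pics/top0.png")[200:300,195:435]; b=cv2.imread("pics/scene0.png")
A=cv2.resize(a,None,fx=3.3,fy=3.3,interpolation=cv2.INTER_CUBIC)
B1=cv2.resize(b[155:320,215:335],None,fx=1.6,fy=1.6,interpolation=cv2.INTER_CUBIC)
B2=cv2.resize(b[300:390,310:430],None,fx=2.9,fy=2.9,interpolation=cv2.INTER_CUBIC)
C=np.zeros((600,800,3),np.uint8);C[:A.shape[0],:A.shape[1]]=A
C[332:332+B1.shape[0],:B1.shape[1]]=B1[:268];C[332:332+B2.shape[0],250:250+B2.shape[1]]=B2
cv2.imwrite("pics/crop0.png",C)
```

```text
(no output)
```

View pics/crop0.png

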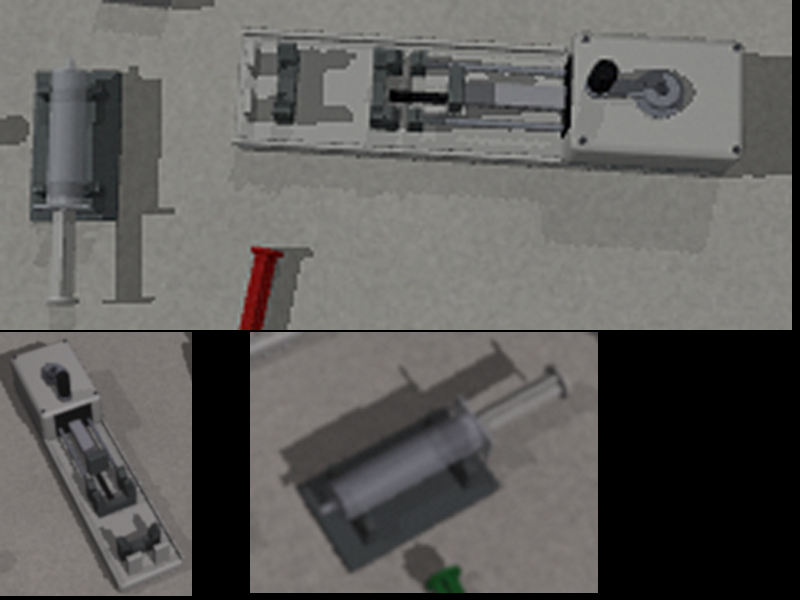

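The crop shows the clear syringe in the grey stand: nozzle at crop (72,62), disc at (62,301). The driver's hub is at crop (660,92), the knob at (603,77), and the housing corners at about (573,34), (745,45), (741,165) and (570,155). I'll fit the poses and overlay the model on the images.

```bash
cat > h.py <<'E'
import numpy as np,cv2
from scipy.optimize import least_squares
C={n:np.load(n+".npz") for n in("top","scene")}
def proj(n,P):
    c=C[n];T=c["T"];f=240/np.tan(np.radians(c["f"])/2)
    q=(np.atleast_2d(P)-T[:3,3])@T[:3,:3]
    return q[:,:2]/q[:,2:]*f+[c["cx"],c["cy"]]
def loc(p,P):  # p=(x,y,yaw)
    P=np.atleast_2d(P).astype(float);c,s=np.cos(p[2]),np.sin(p[2])
    return np.c_[p[0]+c*P[:,0]-s*P[:,1],p[1]+s*P[:,0]+c*P[:,1],P[:,2]]
def fit(p0,obs): # obs: (cam,[x,y,z],[u,v])
    r=lambda p:np.concatenate([(proj(n,loc(p,P))[0]-uv) for n,P,uv in obs])
    s=least_squares(r,p0,x_scale=[10,10,.1],loss="soft_l1");return s.x,r(s.x).reshape(-1,2)
def tri(obs,p0=(600,0,100)):
    r=lambda p:np.concatenate([proj(n,p)[0]-uv for n,uv in obs])
    s=least_squares(r,p0);return s.x,r(s.x)
E
python3 - <<'E'
from h import *
np.set_printoptions(precision=2,suppress=True)
t=lambda X,Y:(195+X/3.3,200+Y/3.3); s1=lambda X,Y:(215+X/1.6,155+(Y-332)/1.6); s2=lambda X,Y:(310+(X-250)/2.9,300+(Y-332)/2.9)
D=[("top",[-90,-50,89],t(573,34)),("top",[-230,-50,89],t(745,45)),("top",[-230,50,89],t(741,165)),("top",[-90,50,89],t(570,155)),
("top",[-160,0,104],t(660,92)),("top",[185,-50,28],t(243,30)),("top",[185,50,28],t(236,144)),
("scene",[-230,-50,89],s1(12,353)),("scene",[-230,50,89],s1(68,342)),("scene",[-90,50,89],s1(100,395)),("scene",[-90,-50,89],s1(43,414)),
("scene",[185,50,28],s1(182,563)),("scene",[185,-50,28],s1(120,590))]
d,r=fit((700,-50,1.57),D);print("driver",d);print(r)
S=[("top",[69.5,0,40],t(72,62)),("top",[-136.5,0,40],t(62,301)),("top",[-59,0,40],t(68,205)),("scene",[69.5,0,40],s2(325,508)),("scene",[-136.5,0,40],s2(557,381))]
s,r=fit((690,270,0),S);print("syr",s);print(r)
K,r=tri([("top",t(603,77)),("scene",s1(63,383))]);print("knob",K,r)
ax=loc(d,[-160,0,120])[0];print("axis",ax,np.hypot(*(K-ax)[:2]))
def lines(boxes):
    for x0,x1,y0,y1,z0,z1 in boxes:
        for z in(z0,z1):
            q=[(x0,y0,z),(x1,y0,z),(x1,y1,z),(x0,y1,z)]
            for i in range(4): yield q[i],q[(i+1)%4]
db=[(-230,-90,-50,50,89,89),(-230,185,-50,50,28,28),(167,175,-15,15,70,70),(58,73,-20,20,71,71)]
sb=[(-57.5,57.5,-15,15,40,40),(-60,-58,-22,22,40,40),(-136.5,-134,-14,14,40,40),(-65,65,-37,37,8,8)]
out=[]
for n,(u0,u1,v0,v1,f) in {"top":(195,435,200,300,3.3),"scene":(215,425,150,385,1.15)}.items():
    im=cv2.imread(f"pics/{n}0.png");F=4;I=cv2.resize(im,None,fx=F,fy=F,interpolation=cv2.INTER_CUBIC)
    for p,b,c in((d,db,(0,0,255)),(s,sb,(0,200,0))):
        for a,e in lines(b):
            q=(proj(n,loc(p,[a,e]))+.5)*F
            cv2.line(I,*[tuple(int(round(z)) for z in w) for w in q],c,1)
    for P in([*ax[:2],104],K):
        q=(proj(n,P)[0]+.5)*F;cv2.circle(I,tuple(int(z) for z in q),4,(255,0,0),1)
    out.append(cv2.resize(I[v0*F:v1*F,u0*F:u1*F],None,fx=f/F,fy=f/F,interpolation=cv2.INTER_AREA))
c=np.zeros((600,800,3),np.uint8);y=0
for o in out: h=min(o.shape[0],600-y);c[y:y+h,:o.shape[1]]=o[:h,:800];y+=h
cv2.imwrite("pics/ov.png",c)
E
```

```text
driver [543.55 -16.13   1.46]
[[-0.25 -0.9 ]
 [ 0.1  -0.51]
 [ 0.51 -0.1 ]
 [-1.12 -0.92]
 [-0.    0.23]
 [-0.64 -0.59]
 [-1.95 -0.41]
 [-0.6  -0.15]
 [ 1.75 -4.91]
 [ 3.25 -0.67]
 [-0.35  0.66]
 [ 1.8  -2.43]
 [-0.98 -2.38]]
syr [520.95 307.24  -0.02]
[[-1.   -1.86]
 [-0.22  0.23]
 [-1.17  0.64]
 [-1.58 -0.35]
 [ 0.26 -2.29]]
knob [ 537.77 -129.13  115.82] [ 0.02 -0.02  0.03  0.01]
axis [ 526.26 -175.19  120.  ] 47.480144965064234
```

View pics/ov.png

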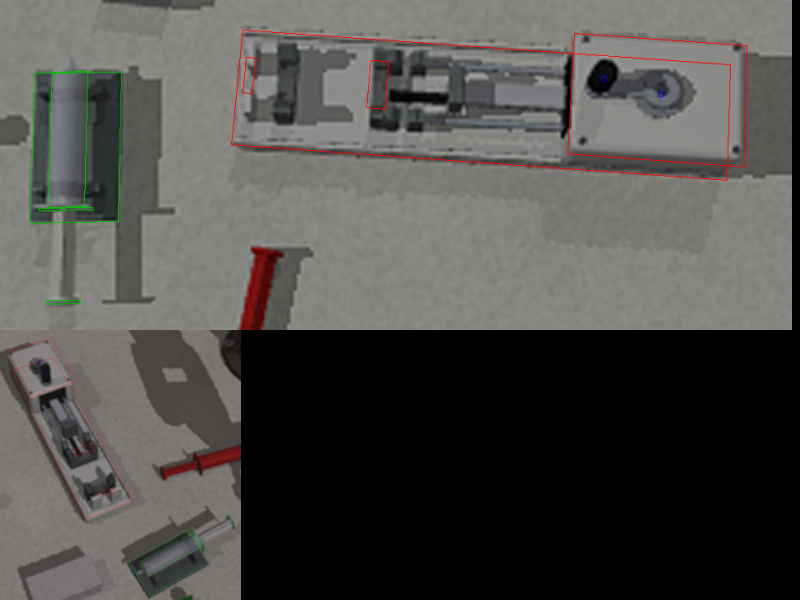

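The overlay fits to within a pixel or two, so I start moving. First the tool goes towards the knob, turning to world-aligned axes (yaw 0).

>>> arm_command([
  [-546,-535,-36,157.4,0.5],
  [-546,-535,-36,157.4,0.5],
  [-546,-535,-36,157.4,0.5],
  [-546,-535,-36,157.4,0.5],
  [-546,-535,-36,157.4,0.5],
])

```text
t: 0.6
eef_pos: [338.0, 345.2, 226.3]
tcp_rot: [-3.141, 0.0, 1.991]
ft_force: [0.8, 0.4, -0.1]
opening: 0.637
grip_force: 0.0
```

```bash
cat > rem.py <<'E'
import sys;from cell import env;import numpy as np
from scipy.spatial.transform import Rotation as R
np.set_printoptions(precision=1,suppress=True)
t=[float(a) for a in sys.argv[1:5]]  # x y z yawdeg
s=env.state();Q=R.from_euler("xyz",s["tcp_rot"]);d=Q.inv().apply(np.array(t[:3])-s["eef_pos"])
print("shift",d,"roll",(np.degrees(s["tcp_rot"][2])-t[3]+180)%360-180,"pos",s["eef_pos"],np.degrees(s["tcp_rot"]),"F",s["ft_force"],"t",s["t"],"j6",s["joints"][[0,5]])
E
python3 - <<'E'
from h import *
np.set_printoptions(precision=2,suppress=True)
for n,(u0,u1,v0,v1) in {"top":(365,395,212,235),"scene":(240,270,168,205)}.items():
    g=cv2.cvtColor(cv2.imread(f"pics/{n}0.png"),cv2.COLOR_BGR2GRAY)[v0:v1,u0:u1]
    m=(g<45).astype(np.uint8);k,l,s,c=cv2.connectedComponentsWithStats(m)
    for i in range(1,k):
        if s[i,4]>10: print(n,c[i]+[u0,v0],s[i])
E
python3 rem.py 538 -127 250 0
```

```text
top [366.52 226.74] [ 0  5  3 18 31]
top [377.19 222.99] [ 8  6  9 11 68]
scene [253.85 187.34] [  9  12  10  16 119]
scene [265. 203.] [18 33 12  4 30]
shift [-512.7  -10.   -23.6] roll 114.07841821207751 pos [338.  345.2 226.3] [-180.     0.   114.1] F [ 0.8  0.4 -0.1] t 0.6 j6 [0.7 0.2]
```

>>> arm_command([
  [-513,-10,-24,114,0.5],
  [-513,-10,-24,114,0.5],
  [-513,-10,-24,114,0.5],
  [-513,-10,-24,114,0.5],
  [-513,-10,-24,114,0.5],
])

```text
t: 1.1
eef_pos: [436.9, 115.6, 238.2]
tcp_rot: [3.141, -0.0, 1.241]
ft_force: [0.8, 0.1, 0.1]
opening: 0.502
grip_force: 0.0
```

```bash
python3 rem.py 538 -127 250 0
python3 - <<'E'
from h import *
np.set_printoptions(precision=2,suppress=True)
k={"top":(377.19,222.99),"scene":(253.85,187.34)}
print(tri(list(k.items())))
for n in k:  # each camera alone, at z=120
    s=least_squares(lambda p:proj(n,[p[0],p[1],121])[0]-k[n],[540,-130]);print(n,s.x)
t=lambda X,Y:(195+X/3.3,200+Y/3.3)
D=[("top",[-90,-50,89],t(573,34)),("top",[-230,-50,89],t(745,45)),("top",[-230,50,89],t(741,165)),("top",[-90,50,89],t(570,155)),
("top",[-160,0,104],t(660,92)),("top",[185,-50,28],t(243,30)),("top",[185,50,28],t(236,144)),("top",[66,0,71],t(386,88)),("top",[142,0,71],t(287,84))]
d,r=fit((543,-16,1.46),D);print(d,r,loc(d,[-160,0,120]))
E
```

```text
shift [-196.7  174.3  -11.8] roll 71.08517610454436 pos [436.9 115.6 238.2] [180.   -0.   71.1] F [0.8 0.1 0.1] t 1.1 j6 [0.1 0.4]
(array([ 539.19, -128.18,  115.7 ]), array([ 0.14, -0.19,  0.2 ,  0.07]))
top [ 537.38 -126.92]
scene [ 541.39 -124.06]
[541.15 -18.07   1.47] [[ 0.41 -0.28]
 [ 0.79 -0.22]
 [ 1.46  0.21]
 [-0.19 -0.27]
 [ 0.82  0.71]
 [-0.1   0.62]
 [-1.16  0.86]
 [-2.49 -0.66]
 [-0.68 -1.28]] [[ 524.92 -177.24  120.  ]]
```

>>> arm_command([
  [-196,174,-12,71.1,0.5],
  [-196,174,-12,71.1,0.5],
  [-196,174,-12,71.1,0.5],
  [-196,174,-12,71.1,0.5],
  [-196,174,-12,71.1,0.5],
])

```text
t: 1.6
eef_pos: [534.6, -114.3, 249.4]
tcp_rot: [-3.141, 0.0, 0.49]
ft_force: [0.5, 0.4, 0.8]
opening: 0.501
grip_force: 0.0
```

```bash
python3 rem.py 538.5 -126 160 0
```

```text
shift [-2.  12.2 89.4] roll 28.09118557094166 pos [ 534.6 -114.3  249.4] [-180.     0.    28.1] F [0.5 0.4 0.8] t 1.6 j6 [-0.3  0.7]
```

>>> arm_command([
  [-2,12,40,28.1,0.5],
  [-2,12,89,28.1,0.5],
  [-2,12,89,28.1,0.5],
  [-2,12,89,28.1,0.5],
  [-2,12,89,28.1,0.5],
])

```text
t: 2.1
eef_pos: [538.0, -123.7, 159.9]
tcp_rot: [-3.141, 0.001, 0.006]
ft_force: [-0.4, 0.6, 1.0]
opening: 0.5
grip_force: 0.0
```

```bash
python3 rem.py 538.5 -126 107 0
python3 - <<'E'
from cell import env
import cv2,numpy as np
o=[]
for n,(u0,u1,v0,v1) in {"top":(330,430,180,270),"scene":(200,300,130,230)}.items():
    f=env.read_camera(n)["frame"][:,:,::-1];cv2.imwrite(f"pics/{n}1.png",f);o.append(cv2.resize(f[v0:v0+90,u0:u1],(400,360),interpolation=cv2.INTER_CUBIC))
cv2.imwrite("pics/c1.png",np.hstack(o))
E
```

```text
shift [ 0.5  2.3 52.9] roll 0.32944696679615504 pos [ 538.  -123.7  159.9] [-180.     0.1    0.3] F [-0.4  0.6  1. ] t 2.1 j6 [-0.3  1.2]
```

View pics/c1.png

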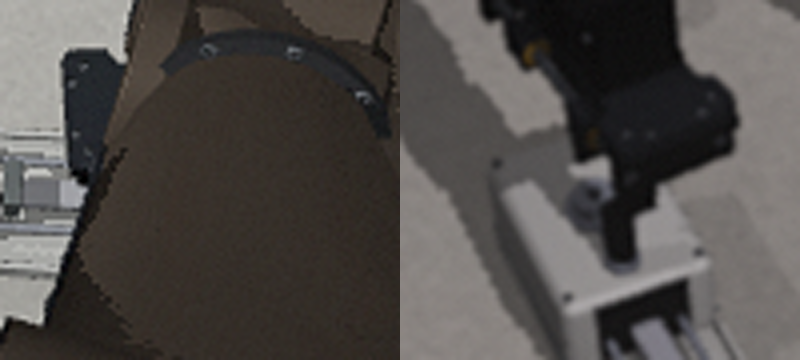

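The scene crop shows the fingers over the knob, which is hidden behind the near finger at crop (620,240). Going down, watching the force, then closing.

>>> arm_command([
  [0.5,2,15,0.3,0.5],
  [0.5,2,30,0.3,0.5],
  [0.5,2,42,0.3,0.5],
  [0.5,2,52,0.3,0.5],
  [0.5,2,52,0.3,0.5],
])

```text
t: 2.7
eef_pos: [538.3, -125.5, 107.4]
tcp_rot: [-3.141, 0.002, 0.002]
ft_force: [-0.7, -0.3, 0.2]
opening: 0.502
grip_force: 0.0
```

>>> arm_command([
  [0,0,0,0,0],
  [0,0,0,0,0],
  [0,0,0,0,0],
  [0,0,0,0,0],
  [0,0,0,0,0],
])

```text
t: 3.2
eef_pos: [538.9, -125.9, 108.8]
tcp_rot: [3.141, -0.001, 0.001]
ft_force: [-0.6, -2.1, 1.1]
opening: 0.204
grip_force: 30.0
```

```bash
cat > arc.py <<'E'
import sys,numpy as np
# start angle, step, calls, axis correction applied to knob start (dx dy) on the first call
a,st,n,r=[float(v) for v in sys.argv[1:5]]
for c in range(int(n)):
    o=[]
    for i in range(1,6):
        b=np.radians(a-st*i);A=np.radians(a)
        o.append([round(float(r*(np.cos(b)-np.cos(A))),1),round(float(-r*(np.sin(b)-np.sin(A))),1),0,0,0])
    print(a,"->",a-5*st,o,"tangent",np.round([np.sin(b),-np.cos(b)],2));a-=5*st
E
python3 arc.py 75 10 8 50
```

```text
75.0 -> 25.0 [[8.2, 3.0, 0, 0, 0], [15.7, 7.3, 0, 0, 0], [22.4, 12.9, 0, 0, 0], [28.0, 19.6, 0, 0, 0], [32.4, 27.2, 0, 0, 0]] tangent [ 0.42 -0.91]
25.0 -> -25.0 [[3.0, 8.2, 0, 0, 0], [4.5, 16.8, 0, 0, 0], [4.5, 25.5, 0, 0, 0], [3.0, 34.1, 0, 0, 0], [0.0, 42.3, 0, 0, 0]] tangent [-0.42 -0.91]
-25.0 -> -75.0 [[-4.4, 7.5, 0, 0, 0], [-10.0, 14.2, 0, 0, 0], [-16.6, 19.8, 0, 0, 0], [-24.2, 24.2, 0, 0, 0], [-32.4, 27.2, 0, 0, 0]] tangent [-0.97 -0.26]
-75.0 -> -125.0 [[-8.6, 1.5, 0, 0, 0], [-17.3, 1.5, 0, 0, 0], [-25.9, -0.0, 0, 0, 0], [-34.1, -3.0, 0, 0, 0], [-41.6, -7.3, 0, 0, 0]] tangent [-0.82  0.57]
-125.0 -> -175.0 [[-6.7, -5.6, 0, 0, 0], [-12.3, -12.3, 0, 0, 0], [-16.6, -19.8, 0, 0, 0], [-19.6, -28.0, 0, 0, 0], [-21.1, -36.6, 0, 0, 0]] tangent [-0.09  1.  ]
-175.0 -> -225.0 [[0.0, -8.7, 0, 0, 0], [1.5, -17.3, 0, 0, 0], [4.5, -25.5, 0, 0, 0], [8.9, -33.0, 0, 0, 0], [14.5, -39.7, 0, 0, 0]] tangent [0.71 0.71]
-225.0 -> -275.0 [[6.7, -5.6, 0, 0, 0], [14.2, -10.0, 0, 0, 0], [22.4, -12.9, 0, 0, 0], [31.0, -14.5, 0, 0, 0], [39.7, -14.5, 0, 0, 0]] tangent [ 1.   -0.09]
-275.0 -> -325.0 [[8.6, 1.5, 0, 0, 0], [16.8, 4.5, 0, 0, 0], [24.3, 8.9, 0, 0, 0], [31.0, 14.5, 0, 0, 0], [36.6, 21.1, 0, 0, 0]] tangent [ 0.57 -0.82]
```

>>> arm_command([
  [8.2,3.0,0,0,0],
  [15.7,7.3,0,0,0],
  [22.4,12.9,0,0,0],
  [28.0,19.6,0,0,0],
  [32.4,27.2,0,0,0],
])

```text
t: 3.7
eef_pos: [574.1, -151.0, 109.4]
tcp_rot: [-3.139, -0.006, 0.001]
ft_force: [12.4, 14.4, 1.6]
opening: 0.205
grip_force: 30.0
```

```bash
cat > arc.py <<'E'
import sys,numpy as np
# commanded x y, axis x y, start angle, step, calls
x,y,X,Y,a,st,n=[float(v) for v in sys.argv[1:8]];r=50
for c in range(int(n)):
    o=[]
    for i in range(1,6):
        b=np.radians(a-st*i);p=(X+r*np.cos(b),Y+r*np.sin(b))
        o.append([round(p[0]-x,1),round(y-p[1],1),0,0,0])
    x,y=x+o[-1][0],y-o[-1][1];a-=5*st
    print("->",a,o,"end %.1f %.1f"%(x,y),"tangent",np.round([np.sin(b),-np.cos(b)],2),"rad",np.round([np.cos(b),np.sin(b)],2))
E
python3 arc.py 571.3 -153.1 530 -175 28.6 10 2
```

```text
-> -21.4 [[np.float64(6.1), np.float64(6.0), 0, 0, 0], [np.float64(8.1), np.float64(14.4), 0, 0, 0], [np.float64(8.7), np.float64(23.1), 0, 0, 0], [np.float64(7.7), np.float64(31.8), 0, 0, 0], [np.float64(5.3), np.float64(40.1), 0, 0, 0]] end 576.6 -193.2 tangent [-0.36 -0.93] rad [ 0.93 -0.36]
-> -71.4 [[np.float64(-3.9), np.float64(7.9), 0, 0, 0], [np.float64(-9.1), np.float64(14.9), 0, 0, 0], [np.float64(-15.4), np.float64(20.9), 0, 0, 0], [np.float64(-22.7), np.float64(25.7), 0, 0, 0], [np.float64(-30.7), np.float64(29.2), 0, 0, 0]] end 545.9 -222.4 tangent [-0.95 -0.32] rad [ 0.32 -0.95]
```

>>> arm_command([
  [6.1,6.0,0,0,0],
  [8.1,14.4,0,0,0],
  [8.7,23.1,0,0,0],
  [7.7,31.8,0,0,0],
  [5.3,40.1,0,0,0],
])

```text
t: 4.2
eef_pos: [578.1, -192.8, 109.0]
tcp_rot: [-3.141, -0.003, 0.001]
ft_force: [4.5, 5.7, 2.4]
opening: 0.205
grip_force: 30.0
```

>>> arm_command([
  [-3.5,7.9,0,0,0],
  [-8.7,14.9,0,0,0],
  [-15.0,20.9,0,0,0],
  [-22.3,25.7,0,0,0],
  [-30.3,29.2,0,0,0],
])

```text
t: 4.7
eef_pos: [547.8, -222.7, 109.1]
tcp_rot: [3.141, -0.004, 0.001]
ft_force: [5.5, 2.2, 0.7]
opening: 0.206
grip_force: 30.0
```

```bash
python3 arc.py 546.3 -222.4 530.5 -175 -71.4 10 5|sed 's/np.float64(\([-0-9.]*\))/\1/g'
```

```text
-> -121.4 [[-8.3, 2.0, 0, 0, 0], [-17.0, 2.6, 0, 0, 0], [-25.7, 1.6, 0, 0, 0], [-34.0, -0.8, 0, 0, 0], [-41.9, -4.7, 0, 0, 0]] end 504.4 -217.7 tangent [-0.85  0.52] rad [-0.52 -0.85]
-> -171.4 [[-7.0, -5.2, 0, 0, 0], [-13.0, -11.5, 0, 0, 0], [-17.8, -18.8, 0, 0, 0], [-21.3, -26.8, 0, 0, 0], [-23.3, -35.2, 0, 0, 0]] end 481.1 -182.5 tangent [-0.15  0.99] rad [-0.99 -0.15]
-> -221.4 [[-0.6, -8.7, 0, 0, 0], [0.4, -17.4, 0, 0, 0], [2.8, -25.7, 0, 0, 0], [6.7, -33.6, 0, 0, 0], [11.9, -40.6, 0, 0, 0]] end 493.0 -141.9 tangent [0.66 0.75] rad [-0.75  0.66]
-> -271.4 [[6.3, -6.0, 0, 0, 0], [13.6, -10.8, 0, 0, 0], [21.6, -14.3, 0, 0, 0], [30.0, -16.3, 0, 0, 0], [38.7, -16.9, 0, 0, 0]] end 531.7 -125.0 tangent [ 1.   -0.02] rad [0.02 1.  ]
-> -321.4 [[8.7, 1.0, 0, 0, 0], [17.0, 3.4, 0, 0, 0], [24.9, 7.3, 0, 0, 0], [31.9, 12.5, 0, 0, 0], [37.9, 18.8, 0, 0, 0]] end 569.6 -143.8 tangent [ 0.62 -0.78] rad [0.78 0.62]
```

Purely tangential load of about 5 N, so the axis is right. Continuing.

>>> arm_command([
  [-8.3,2.0,0,0,0],
  [-17.0,2.6,0,0,0],
  [-25.7,1.6,0,0,0],
  [-34.0,-0.8,0,0,0],
  [-41.9,-4.7,0,0,0],
])

```text
t: 5.2
eef_pos: [505.7, -218.5, 109.1]
tcp_rot: [3.14, -0.004, 0.001]
ft_force: [6.8, -0.9, -1.1]
opening: 0.204
grip_force: 30.0
```

>>> arm_command([
  [-7.0,-5.2,0,0,0],
  [-13.0,-11.5,0,0,0],
  [-17.8,-18.8,0,0,0],
  [-21.3,-26.8,0,0,0],
  [-23.3,-35.2,0,0,0],
])

```text
t: 5.7
eef_pos: [481.8, -183.3, 109.0]
tcp_rot: [3.14, -0.002, 0.001]
ft_force: [1.1, -7.0, -0.3]
opening: 0.203
grip_force: 30.0
```

>>> arm_command([
  [-0.6,-8.7,0,0,0],
  [0.4,-17.4,0,0,0],
  [2.8,-25.7,0,0,0],
  [6.7,-33.6,0,0,0],
  [11.9,-40.6,0,0,0],
])

```text
t: 6.2
eef_pos: [493.3, -142.6, 108.8]
tcp_rot: [3.14, -0.001, 0.002]
ft_force: [-2.4, -10.7, 0.2]
opening: 0.205
grip_force: 30.0
```

>>> arm_command([
  [6.3,-5.6,0,0,0],
  [13.6,-10.3,0,0,0],
  [21.6,-13.7,0,0,0],
  [30.0,-15.6,0,0,0],
  [38.7,-16.2,0,0,0],
])

```text
t: 6.7
eef_pos: [530.3, -125.3, 108.5]
tcp_rot: [-3.141, 0.004, 0.002]
ft_force: [-10.0, -3.1, 5.8]
opening: 0.206
grip_force: 30.0
```

```bash
python3 arc.py 531.7 -125.7 530.7 -175.7 -271.4 8 10|sed 's/np.float64(\([-0-9.]*\))/\1/g'
```

```text
-> -311.4 [[7.2, 0.7, 0, 0, 0], [14.0, 2.3, 0, 0, 0], [20.4, 4.8, 0, 0, 0], [26.5, 8.3, 0, 0, 0], [32.1, 12.5, 0, 0, 0]] end 563.8 -138.2 tangent [ 0.75 -0.66] rad [0.66 0.75]
-> -351.4 [[4.9, 5.0, 0, 0, 0], [9.0, 10.6, 0, 0, 0], [12.4, 16.7, 0, 0, 0], [14.8, 23.2, 0, 0, 0], [16.3, 30.0, 0, 0, 0]] end 580.1 -168.2 tangent [ 0.15 -0.99] rad [0.99 0.15]
-> -391.4 [[0.6, 7.0, 0, 0, 0], [0.2, 13.9, 0, 0, 0], [-1.2, 20.8, 0, 0, 0], [-3.5, 27.4, 0, 0, 0], [-6.7, 33.6, 0, 0, 0]] end 573.4 -201.8 tangent [-0.52 -0.85] rad [ 0.85 -0.52]
-> -431.4 [[-4.1, 5.6, 0, 0, 0], [-8.9, 10.7, 0, 0, 0], [-14.3, 15.1, 0, 0, 0], [-20.3, 18.6, 0, 0, 0], [-26.8, 21.3, 0, 0, 0]] end 546.6 -223.1 tangent [-0.95 -0.32] rad [ 0.32 -0.95]
-> -471.4 [[-6.7, 1.7, 0, 0, 0], [-13.6, 2.5, 0, 0, 0], [-20.6, 2.4, 0, 0, 0], [-27.5, 1.2, 0, 0, 0], [-34.1, -0.8, 0, 0, 0]] end 512.5 -222.3 tangent [-0.93  0.36] rad [-0.36 -0.93]
-> -511.4 [[-6.3, -3.0, 0, 0, 0], [-12.2, -6.9, 0, 0, 0], [-17.4, -11.5, 0, 0, 0], [-21.9, -16.8, 0, 0, 0], [-25.7, -22.7, 0, 0, 0]] end 486.8 -199.6 tangent [-0.48  0.88] rad [-0.88 -0.48]
-> -551.4 [[-2.9, -6.3, 0, 0, 0], [-4.9, -13.0, 0, 0, 0], [-5.9, -19.9, 0, 0, 0], [-6.0, -26.9, 0, 0, 0], [-5.1, -33.8, 0, 0, 0]] end 481.7 -165.8 tangent [0.2  0.98] rad [-0.98  0.2 ]
-> -591.4 [[1.8, -6.7, 0, 0, 0], [4.6, -13.1, 0, 0, 0], [8.2, -19.1, 0, 0, 0], [12.7, -24.5, 0, 0, 0], [17.8, -29.2, 0, 0, 0]] end 499.5 -136.6 tangent [0.78 0.62] rad [-0.62  0.78]
-> -631.4 [[5.7, -3.9, 0, 0, 0], [12.0, -7.1, 0, 0, 0], [18.6, -9.3, 0, 0, 0], [25.5, -10.6, 0, 0, 0], [32.4, -10.9, 0, 0, 0]] end 531.9 -125.7 tangent [ 1.   -0.02] rad [0.02 1.  ]
-> -671.4 [[7.0, 0.7, 0, 0, 0], [13.8, 2.3, 0, 0, 0], [20.2, 4.8, 0, 0, 0], [26.3, 8.3, 0, 0, 0], [31.9, 12.5, 0, 0, 0]] end 563.8 -138.2 tangent [ 0.75 -0.66] rad [0.66 0.75]
```

>>> arm_command([
  [7.2,0.7,0,0,0],
  [14.0,2.3,0,0,0],
  [20.4,4.8,0,0,0],
  [26.5,8.3,0,0,0],
  [32.1,12.5,0,0,0],
])

```text
t: 7.2
eef_pos: [562.8, -136.5, 108.5]
tcp_rot: [-3.139, 0.003, 0.001]
ft_force: [-6.2, 7.9, 6.7]
opening: 0.204
grip_force: 30.0
```

>>> arm_command([
  [4.9,5.0,0,0,0],
  [9.0,10.6,0,0,0],
  [12.4,16.7,0,0,0],
  [14.8,23.2,0,0,0],
  [16.3,30.0,0,0,0],
])

```text
t: 7.7
eef_pos: [580.5, -166.5, 108.7]
tcp_rot: [-3.139, -0.0, 0.001]
ft_force: [0.6, 10.6, 3.9]
opening: 0.204
grip_force: 30.0
```

>>> arm_command([
  [0.6,7.0,0,0,0],
  [0.2,13.9,0,0,0],
  [-1.2,20.8,0,0,0],
  [-3.5,27.4,0,0,0],
  [-6.7,33.6,0,0,0],
])

```text
t: 8.2
eef_pos: [574.5, -200.7, 108.9]
tcp_rot: [-3.14, -0.002, 0.001]
ft_force: [4.5, 8.1, 2.0]
opening: 0.202
grip_force: 30.0
```

>>> arm_command([
  [-4.1,5.6,0,0,0],
  [-8.9,10.7,0,0,0],
  [-14.3,15.1,0,0,0],
  [-20.3,18.6,0,0,0],
  [-26.8,21.3,0,0,0],
])

```text
t: 8.7
eef_pos: [548.2, -222.6, 109.0]
tcp_rot: [-3.141, -0.004, 0.001]
ft_force: [8.8, 6.2, -0.0]
opening: 0.204
grip_force: 30.0
```

>>> arm_command([
  [-6.7,1.7,0,0,0],
  [-13.6,2.5,0,0,0],
  [-20.6,2.4,0,0,0],
  [-27.5,1.2,0,0,0],
  [-34.1,-0.8,0,0,0],
])

```text
t: 9.2
eef_pos: [514.7, -222.8, 109.1]
tcp_rot: [3.14, -0.005, 0.001]
ft_force: [9.9, 1.4, -2.6]
opening: 0.205
grip_force: 30.0
```

>>> arm_command([
  [-6.3,-3.0,0,0,0],
  [-12.2,-6.9,0,0,0],
  [-17.4,-11.5,0,0,0],
  [-21.9,-16.8,0,0,0],
  [-25.7,-22.7,0,0,0],
])

```text
t: 9.7
eef_pos: [487.9, -200.5, 109.0]
tcp_rot: [3.14, -0.003, 0.001]
ft_force: [3.7, -4.5, 0.5]
opening: 0.206
grip_force: 30.0
```

Tangential load is about 5.8 N, lower than before, so I hold briefly to check it.

>>> arm_command([
  [0,0,0,0,0],
  [0,0,0,0,0],
])

```text
t: 9.9
eef_pos: [487.6, -200.0, 108.8]
tcp_rot: [3.141, -0.002, 0.001]
ft_force: [3.6, -2.5, 1.5]
opening: 0.205
grip_force: 30.0
```

>>> arm_command([
  [-1.6,-3.1,0,0,0],
  [-2.9,-6.3,0,0,0],
])

```text
t: 10.1
eef_pos: [484.4, -193.4, 108.7]
tcp_rot: [3.141, -0.001, 0.001]
ft_force: [3.1, -3.1, 2.3]
opening: 0.198
grip_force: 30.0
```

>>> arm_command([
  [0.6,1.6,0,0,0],
  [1.3,3.2,0,0,0],
  [1.3,3.2,0,0,0],
])

```text
t: 10.4
eef_pos: [485.6, -196.6, 108.6]
tcp_rot: [3.141, -0.001, 0.001]
ft_force: [5.0, -1.4, 3.3]
opening: 0.205
grip_force: 30.0
```

>>> arm_command([
  [-0.8,-1.6,0,0,0],
  [-1.5,-3.2,0,0,0],
  [-2.0,-5.6,0,0,0],
  [-2.6,-8.0,0,0,0],
  [-3.1,-10.4,0,0,0],
])

```text
t: 10.9
eef_pos: [482.0, -185.7, 108.5]
tcp_rot: [-3.141, -0.0, 0.001]
ft_force: [3.7, 1.1, 3.6]
opening: 0.202
grip_force: 30.0
```

>>> arm_command([
  [0,0,0,0,0],
  [0,0,0,0,0],
])

```text
t: 11.1
eef_pos: [482.0, -185.8, 108.5]
tcp_rot: [-3.141, 0.0, 0.001]
ft_force: [4.1, 0.6, 3.6]
opening: 0.203
grip_force: 30.0
```

The load has dropped to about 0 N at roughly 1.7 turns, so the catch holds. I release here and rise.

>>> arm_command([
  [0,0,0,0,0.4],
  [0,0,0,0,0.4],
  [0,0,0,0,0.4],
  [0,0,-15,0,0.5],
  [0,0,-40,0,0.5],
])

```text
t: 11.6
eef_pos: [480.8, -185.4, 147.4]
tcp_rot: [-3.139, 0.004, 0.001]
ft_force: [0.4, 0.3, 0.6]
opening: 0.486
grip_force: 0.0
```

>>> arm_command([
  [0,-50,-50,0,0.9],
  [0,-100,-70,0,0.9],
  [0,-150,-70,0,0.9],
  [0,-200,-70,0,0.9],
  [0,-250,-70,0,0.9],
])

```text
t: 12.1
eef_pos: [481.2, 44.4, 218.6]
tcp_rot: [3.141, -0.0, 0.001]
ft_force: [0.4, -0.2, 0.4]
opening: 0.86
grip_force: 0.0
```

>>> arm_command([
  [0,-50,0,0,0.9],
  [0,-100,0,0,0.9],
  [0,-150,0,0,0.9],
  [0,-200,0,0,0.9],
  [0,-250,0,0,0.9],
])

```text
t: 12.6
eef_pos: [480.7, 294.7, 218.0]
tcp_rot: [3.141, 0.001, 0.001]
ft_force: [0.3, -0.1, 0.2]
opening: 0.901
grip_force: 0.0
```

```bash
python3 rem.py 516 307 120 0;python3 - <<'E'
from cell import env
import cv2,numpy as np
a=env.read_camera("top")["frame"][:,:,::-1].copy();b=env.read_camera("scene")["frame"][:,:,::-1].copy();cv2.imwrite("pics/top2.png",a);cv2.imwrite("pics/scene2.png",b)
A=cv2.resize(a[205:260,260:425],None,fx=4.84,fy=4.84,interpolation=cv2.INTER_CUBIC)
B=cv2.resize(b[155:320,215:335],None,fx=2,fy=2,interpolation=cv2.INTER_CUBIC);D=cv2.resize(b[280:400,310:430],None,fx=2.75,fy=2.75,interpolation=cv2.INTER_CUBIC)
C=np.zeros((600,800,3),np.uint8);C[:266,:798]=A[:266,:798];C[268:598,:240]=B[:330];C[268:598,250:580]=D[:330];cv2.imwrite("pics/c2.png",C)
E
```

```text
shift [ 35.3 -12.3  98. ] roll 0.07147432658317143 pos [480.7 294.7 218. ] [180.    0.    0.1] F [ 0.3 -0.1  0.2] t 12.6 j6 [0.4 2. ]
```

View pics/c2.png

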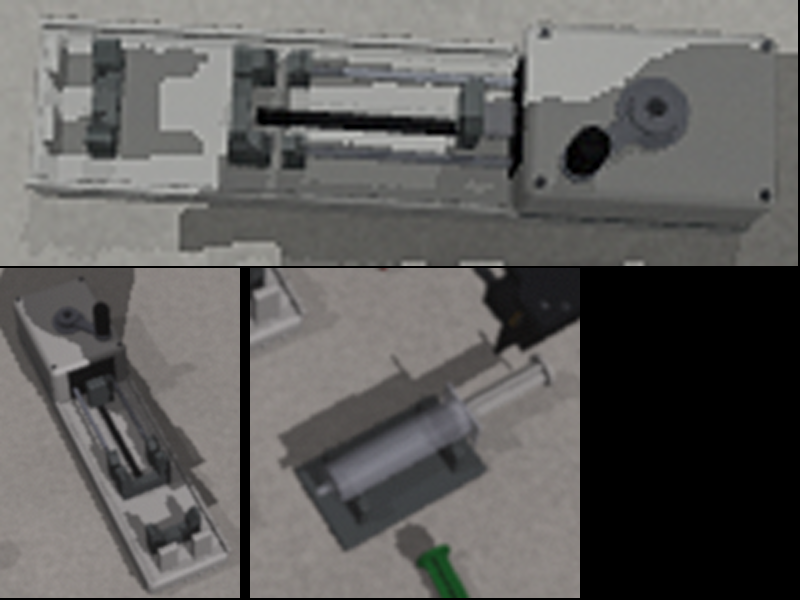

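The picture shows the crank let go. It coasted on clockwise by itself, with the knob at crop (588,150) and the hub at (655,105). The pusher is held back, front face near crop (462,115), and the syringe is untouched in its stand. Next I refine the poses with an edge fit in both cameras.

```bash
cat > ef.py <<'E'
from h import *
from scipy.optimize import minimize
np.set_printoptions(precision=2,suppress=True)
def rect(x0,x1,y0,y1,z): return [((x0,y0,z),(x1,y0,z)),((x1,y0,z),(x1,y1,z)),((x1,y1,z),(x0,y1,z)),((x0,y1,z),(x0,y0,z))]
def samp(segs,k=60): return [np.linspace(a,b,k)[2:-2] for a,b in segs]
def edgefit(p0,segs,views):
    I=[]
    for n,f in views:
        g=cv2.GaussianBlur(cv2.cvtColor(cv2.imread(f"pics/{f}.png"),cv2.COLOR_BGR2GRAY).astype(np.float32),(0,0),1.0)
        I.append((n,cv2.magnitude(cv2.Sobel(g,cv2.CV_32F,1,0),cv2.Sobel(g,cv2.CV_32F,0,1))))
    S=samp(segs)
    def cost(q):
        p=np.array(p0)+np.array(q)*[1,1,.01];c=0
        for n,g in I:
            uv=proj(n,loc(p,np.vstack(S))).astype(np.float32)
            v=cv2.remap(g,uv[:,0].reshape(1,-1),uv[:,1].reshape(1,-1),cv2.INTER_CUBIC)[0]
            c-=np.sqrt(np.clip(v,0,120)).mean()
        return c
    best=min((minimize(cost,[a,b,c],method="Nelder-Mead",options=dict(initial_simplex=np.array([a,b,c])+np.vstack([[0]*3,np.eye(3)*1.5]))) for a in(-4,0,4) for b in(-4,0,4) for c in(-1.5,0,1.5)),key=lambda r:r.fun)
    return np.array(p0)+best.x*[1,1,.01],best.fun
E
python3 - <<'E'
from ef import *
H=rect(-230,-90,-50,50,89); B=[((-85,-50,28),(185,-50,28)),((185,-50,28),(185,50,28)),((185,50,28),(-85,50,28))]
d0=(543.5,-17,1.465)
for nm,sg in(("H",H),("H+B",H+B)):
    for v in([("top","top0")],[("top","top2")],[("scene","scene0")],[("scene","scene2")],[("top","top0"),("scene","scene0")]):
        p,f=edgefit(d0,sg,v);print(nm,v,p,f,"axis",loc(p,[-160,0,0])[0,:2],"cradle",loc(p,[102.5,0,0])[0,:2])
s0=(521,307,-.02)
P=rect(-65,65,-37,37,8)
Y=[((-59,-22,40),(-59,22,40)),((-136.5,-14,40),(-136.5,14,40)),((-57,15,40),(57,15,40)),((-57,-15,40),(57,-15,40)),((57.5,-15,40),(57.5,15,40))]
for nm,sg in(("stand",P),("syr",Y)):
    for v in([("top","top0")],[("scene","scene0")],[("top","top0"),("scene","scene0")]):
        print(nm,v,*edgefit(s0,sg,v))
E
```

```text
H [('top', 'top0')] [545.21 -10.95   1.48] -9.253666877746582 axis [ 531.   -170.31] cradle [554.32  91.15]
H [('top', 'top2')] [547.31 -12.1    1.47] -7.2853827476501465 axis [ 530.95 -171.26] cradle [557.8   89.86]
H [('scene', 'scene0')] [554.47  -8.08   1.45] -8.5767183303833 axis [ 534.45 -166.83] cradle [567.29  93.61]
H [('scene', 'scene2')] [548.46  -9.87   1.48] -8.092842102050781 axis [ 533.36 -169.15] cradle [558.13  92.18]
H [('top', 'top0'), ('scene', 'scene0')] [548.5  -10.89   1.47] -17.36944007873535 axis [ 531.66 -170.  ] cradle [559.29  91.04]
H+B [('top', 'top0')] [547.04 -11.55   1.47] -8.14525032043457 axis [ 531.25 -170.77] cradle [557.16  90.45]
H+B [('top', 'top2')] [545.59 -22.21   1.47] -6.936922073364258 axis [ 530.03 -181.45] cradle [555.56  79.81]
H+B [('scene', 'scene0')] [547.84 -11.85   1.48] -8.560650825500488 axis [ 533.42 -171.19] cradle [557.09  90.24]
H+B [('scene', 'scene2')] [546.38 -12.27   1.47] -8.214303970336914 axis [ 530.64 -171.49] cradle [556.47  89.74]
H+B [('top', 'top0'), ('scene', 'scene0')] [547.31 -11.68   1.47] -16.579853057861328 axis [ 531.96 -170.95] cradle [557.14  90.34]
stand [('top', 'top0')] [521.98 305.97  -0.03] -10.540947914123535
stand [('scene', 'scene0')] [524.99 310.25  -0.03] -9.639900207519531
stand [('top', 'top0'), ('scene', 'scene0')] [524.34 309.26  -0.02] -19.05833625793457
syr [('top', 'top0')] [523.3  305.32  -0.02] -8.670733451843262
syr [('scene', 'scene0')] [519.24 309.82  -0.  ] -8.878253936767578
syr [('top', 'top0'), ('scene', 'scene0')] [519.66 309.17  -0.  ] -17.194581985473633
```

Run:
```python
from ef import *
g=cv2.cvtColor(cv2.imread("pics/top0.png"),cv2.COLOR_BGR2GRAY).astype(int)
print("back v220",g[215:222,412:428]);print("front",g[212:240:4,362:374]);print("nose",g[214:240:4,262:278])
for p in((547.2,-11.7,1.473),(544,-16.5,1.47)):
    for q in([-230,-10,89],[-230,20,89],[-90,0,89],[185,0,28],[-160,0,104],[43.5,-18,69],[43.5,18,69],[60.5,0,71],[71.5,0,71],[134.5,0,71],[149.5,0,71],[0,-50,28],[0,50,28],[-160,-50,89],[-160,50,89]):
        print(q,proj("top",loc(p,q))[0],proj("scene",loc(p,q))[0])
G=[]
for p in((547.2,-11.7,1.473),(544,-16.5,1.47)):
    for n,f,(u0,v0,w,h,F) in(("top","top2",(262,207,55,42,7)),("scene","scene2",(260,220,55,42,7))):
        I=cv2.resize(cv2.imread(f"pics/{f}.png")[v0:v0+h,u0:u0+w],None,fx=F,fy=F,interpolation=cv2.INTER_CUBIC)
        for a,b in rect(134.5,149.5,-17,17,71)+rect(60.5,71.5,-17,17,71)+rect(40,47,-17,17,69)+rect(167,175,-17,17,70)+rect(-85,185,-50,50,28):
            q=(proj(n,loc(p,[a,b]))+.5-[u0,v0])*F
            cv2.line(I,*[tuple(int(round(z)) for z in w_) for w_ in q],(0,0,255),1)
        G.append(I)
cv2.imwrite("pics/z.png",np.vstack([np.hstack(G[:2]),np.hstack(G[2:])]))
```

```text
back v220 [[139 138 138 139 141 114  92 114 112 135 137 137 138 136 134 138]
 [138 138 139 137 138 139 138 114  86  87  86  84  87 137 136 139]
 [138 136 138 139 136 139 137 113  84  90  89  90  86  86  84  83]
 [140 138 137 139 137 137 138 112  84  93  88  88  89  90  82  82]
 [139 138 139 138 137 138 137 112  85  88  88  86  88  87  88  86]
 [138 136 138 137 137 139 138 112  83  90  93  92  92  90  88  89]
 [138 137 138 138 138 139 137 112  84  90  88  91  90  93  93  89]]
front [[130 132 131 134 133 132 115 141 143  90  63  94]
 [107 106 105  96 129  86  91 144 141 141 140 140]
 [120 120 115 121  13   5  69 148 141 140 142 146]
 [142 142 133 108  12   0 103 149 141 144 122  14]
 [123 121 124 118  64   5 105 145 143 129 132  76]
 [ 94 112 114 110  38   0 142 144 143 129 131 130]
 [130 133 138  42  13   0 146 134 130 129 130 130]]
nose [[136 137 136 134 133 136 128 140 152 141 103 106 143 141 140 142]
 [133 135 135 135 137 133 143 142 145 149  77  70  96  93  94  93]
 [133 133 134 136 136 117 147 142 132  69  61  73  89  89  89  88]
 [133 131 133 140 136 131 142 130 132 115 129 140 
[... 908 characters left out ...]
6.2 ]
[-230, -10, 89] [420.65 226.88] [236.17 163.46]
[-230, 20, 89] [420.49 237.92] [247.33 159.92]
[-90, 0, 89] [367.64 227.14] [260.85 200.3 ]
[185, 0, 28] [266.38 226.03] [310.34 305.04]
[-160, 0, 104] [395.14 227.49] [249.53 176.45]
[43.5, -18, 69] [317.63 219.28] [276.38 249.2 ]
[43.5, 18, 69] [316.78 232.23] [290.94 243.75]
[60.5, 0, 71] [310.9  225.15] [286.7 251.5]
[71.5, 0, 71] [306.82 224.89] [288.7  255.14]
[134.5, 0, 71] [283.46 223.38] [300.52 276.73]
[149.5, 0, 71] [277.91 223.03] [303.44 282.07]
[0, -50, 28] [333.65 213.  ] [257.34 250.41]
[0, 50, 28] [331.63 247.9 ] [296.06 236.03]
[-160, -50, 89] [394.6  210.66] [230.77 187.07]
[-160, 50, 89] [393.59 247.36] [268.95 174.49]
```

View pics/z.png

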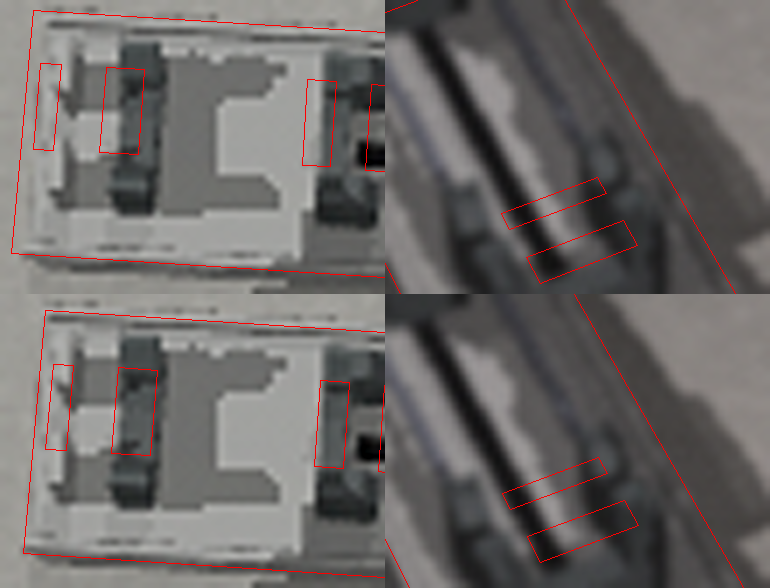

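The second pose, driver near (546,-16.5,1.47), matches the saddles and agrees with the crank circle the tool traced. Now I go to the clear syringe.

>>> arm_command([
  [20,-6,45,1.2,0.65],
  [41.5,-13,95,1.2,0.65],
  [41.5,-13,130,1.2,0.65],
  [41.5,-13,140,1.2,0.65],
  [41.5,-13,140,1.2,0.65],
])

```text
t: 13.2
eef_pos: [522.3, 305.0, 77.2]
tcp_rot: [3.14, 0.003, -0.02]
ft_force: [-0.2, -0.2, 0.5]
opening: 0.654
grip_force: 0.0
```

```bash
python3 rem.py 522 307.5 21 -1.2
```

```text
shift [-0.1 -2.6 56.2] roll 0.03846963548613758 pos [522.3 305.   77.2] [179.9   0.2  -1.2] F [-0.2 -0.2  0.5] t 13.2 j6 [0.4 2. ]
```

>>> arm_command([
  [0,-2,15,0,0.65],
  [0,-2,30,0,0.65],
  [0,-2,45,0,0.65],
  [0,-2,56,0,0.65],
  [0,-2,56,0,0.65],
])

```text
t: 13.7
eef_pos: [522.3, 307.5, 20.6]
tcp_rot: [3.141, 0.002, -0.02]
ft_force: [-1.0, 0.1, 0.7]
opening: 0.653
grip_force: 0.0
```

>>> arm_command([
  [0,0,0,0,0.4],
  [0,0,0,0,0.25],
  [0,0,0,0,0.2],
  [0,0,0,0,0.2],
  [0,0,0,0,0.2],
])

```text
t: 14.2
eef_pos: [523.1, 307.9, 22.5]
tcp_rot: [-3.141, -0.001, -0.02]
ft_force: [-1.3, 0.1, 1.2]
opening: 0.306
grip_force: 30.0
```

>>> arm_command([
  [0,0,-12,0,0.2],
  [0,0,-35,0,0.2],
  [0,0,-70,0,0.2],
  [0,0,-110,0,0.2],
  [0,0,-120,0,0.2],
])

```text
t: 14.7
eef_pos: [524.3, 308.5, 147.1]
tcp_rot: [-3.139, -0.006, -0.02]
ft_force: [1.0, 0.4, -2.0]
opening: 0.312
grip_force: 30.0
```

```bash
python3 rem.py 557 85.6 142 84.2
```

```text
shift [ 37.1 222.2   4.7] roll -85.33078774375997 pos [524.3 308.5 147.1] [-179.8   -0.3   -1.1] F [ 1.   0.4 -2. ] t 14.7 j6 [0.4 2. ]
```

>>> arm_command([
  [4,25,0,-8.5,0.2],
  [8,50,0,-17,0.2],
  [12,75,0,-25.5,0.2],
  [16,100,0,-34,0.2],
  [20,125,0,-42.5,0.2],
])

```text
t: 15.2
eef_pos: [540.3, 181.4, 142.2]
tcp_rot: [-3.141, 0.0, 0.728]
ft_force: [0.7, -0.9, -1.6]
opening: 0.31
grip_force: 30.0
```

```bash
python3 rem.py 557 85.6 110 84.2
```

```text
shift [-51.3  82.7  32.2] roll -42.47978171771655 pos [540.3 181.4 142.2] [-180.     0.    41.7] F [ 0.7 -0.9 -1.6] t 15.2 j6 [0.2 1.1]
```

>>> arm_command([
  [-10,17,5,-8.5,0.2],
  [-20,34,10,-17,0.2],
  [-31,50,18,-25.5,0.2],
  [-41,67,25,-34,0.2],
  [-51,83,32,-42.5,0.2],
])

```text
t: 15.7
eef_pos: [556.9, 85.6, 109.9]
tcp_rot: [-3.141, -0.0, 1.47]
ft_force: [-0.2, -0.3, -0.9]
opening: 0.313
grip_force: 30.0
```

>>> arm_command([
  [0,0,10,0,0.2],
  [0,0,22,0,0.2],
  [0,0,33,0,0.2],
  [0,0,33,0,0.2],
  [0,0,33,0,0.2],
])

```text
t: 16.2
eef_pos: [556.9, 87.1, 76.9]
tcp_rot: [-3.141, -0.0, 1.463]
ft_force: [-0.4, -0.3, -0.8]
opening: 0.307
grip_force: 30.0
```

```bash
python3 rem.py 557 85.6 76 84.2
cat > ov.py <<'E'
import sys
from cell import env
from ef import *
tag,dx,dy,dyaw,sx,sy,sz,syaw=sys.argv[1],*map(float,sys.argv[2:9])
d=(dx,dy,dyaw);s=(sx,sy,syaw);o=[]
for n,(u0,v0,w,h,F) in {"top":(255,185,110,75,3.6),"scene":(240,215,100,110,5)}.items():
    f=env.read_camera(n)["frame"][:,:,::-1];cv2.imwrite(f"pics/{n}_{tag}.png",f)
    I=cv2.resize(f[v0:v0+h,u0:u0+w],None,fx=F,fy=F,interpolation=cv2.INTER_CUBIC);J=I.copy()
    def dr(p,sg,c):
        for a,b in sg:
            q=(proj(n,loc(p,[a,b]))+.5-[u0,v0])*F
            cv2.line(J,*[tuple(int(round(z)) for z in e) for e in q],c,1)
    dr(d,rect(134.5,149.5,-17,17,71)+rect(40,47,-17,17,69)+rect(167,175,-17,17,70)+rect(-85,185,-50,50,28),(0,0,255))
    dr(s,rect(-57.5,57.5,-15,15,sz)+rect(-60.5,-57.5,-22,22,sz)+[((57.5,0,sz),(69.5,0,sz)),((-136.5,-14,sz),(-136.5,14,sz))],(0,255,0))
    o+=[I,J] if n=="scene" else [J]
# scene plain + overlay side by side
C=np.hstack([cv2.resize(i,(400,440)) for i in o[1:]]);cv2.imwrite(f"pics/o_{tag}.png",C)
E
python3 ov.py a 546 -16.4 1.47 557 85.6 95 1.47
```

```text
shift [-1.5  0.3  0.9] roll -0.3534202996949318 pos [556.9  87.1  76.9] [-180.    -0.    83.8] F [-0.4 -0.3 -0.8] t 16.2 j6 [0.  0.1]
```

View pics/o_a.png

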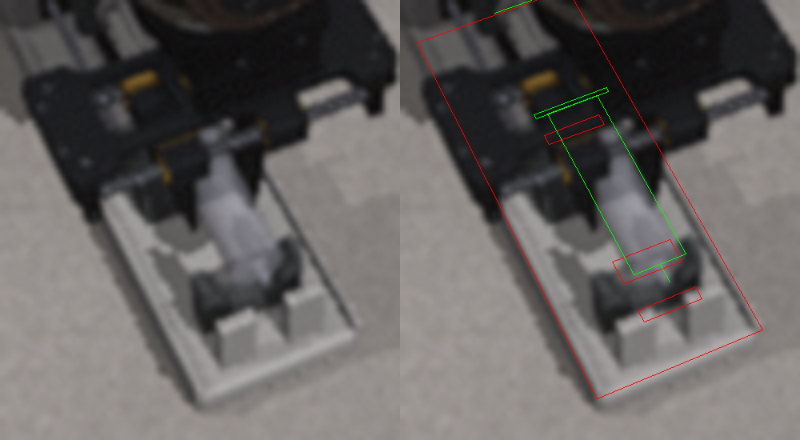

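Run:
```python
from ef import *
I0=cv2.imread("pics/scene_a.png");u0,v0,w,h,F=278,238,52,62,9.6
I=cv2.resize(I0[v0:v0+h,u0:u0+w],None,fx=F,fy=F,interpolation=cv2.INTER_CUBIC)
I=cv2.convertScaleAbs(I,alpha=1.5,beta=-20)
I=I[:595]
for p,a,b,c in(((546,-16.4,1.47),(110,0,71),(170,0,71),(0,0,255)),((556.9,87.1,1.463),(0,0,94.4),(69.5,0,94.4),(0,255,0))):
    q=(proj("scene",loc(p,[a,b]))+.5-[u0,v0])*F;print(q)
    cv2.line(I,*[tuple(int(round(z)) for z in e) for e in q],c,1)
for x in(134.5,149.5,167,175):
    q=(proj("scene",loc((546,-16.4,1.47),[(x,-17,71),(x,17,71)]))+.5-[u0,v0])*F
    for e in q: cv2.circle(I,tuple(int(round(z)) for z in e),3,(0,0,255),1)
for y in(-1,1):
  for x in(0,57.5):
    e=(proj("scene",loc((556.9,87.1,1.463),[(x,y*14.2,94.4-y*0)]))[0]+.5-[u0,v0])*F;cv2.circle(I,tuple(int(round(z)) for z in e),3,(0,255,0),1)
cv2.imwrite("pics/zz.png",I)
```

```text
[[168.67 298.57]
 [280.53 503.4 ]]
[[154.47 222.07]
 [284.07 462.13]]
```

View pics/zz.png

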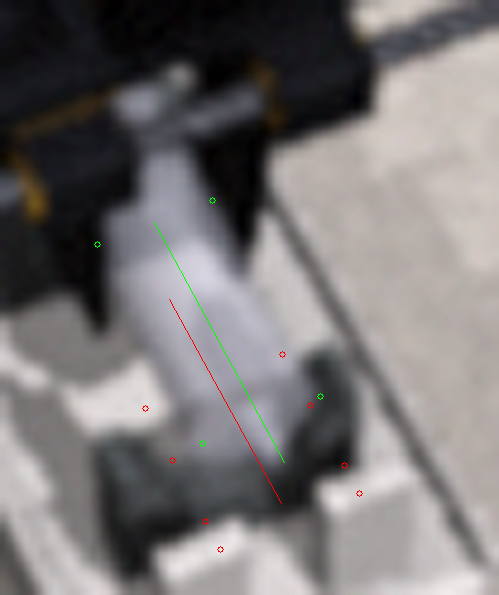

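The zoom shows the nozzle tip near (278,458). The saddle's centre is about (228,405) and the nose notch about (280,508), both on the driver line. The syringe sits about 1.3 mm to the +x side. I correct that and lower slowly, feeling for contact.

>>> arm_command([
  [0.8,-1.3,0,-0.4,0.2],
  [0.8,-1.3,4,-0.4,0.2],
  [0.8,-1.3,8,-0.4,0.2],
  [0.8,-1.3,11,-0.4,0.2],
  [0.8,-1.3,12,-0.4,0.2],
])

```text
t: 16.8
eef_pos: [555.7, 87.4, 64.7]
tcp_rot: [-3.141, 0.0, 1.471]
ft_force: [0.9, -0.6, -0.5]
opening: 0.306
grip_force: 30.0
```

>>> arm_command([
  [0,0,1,0,0.2],
  [0,0,2,0,0.2],
  [0,0,3,0,0.2],
  [0,0,4,0,0.2],
  [0,0,4,0,0.2],
])

```text
t: 17.3
eef_pos: [555.8, 87.4, 61.1]
tcp_rot: [-3.141, -0.0, 1.471]
ft_force: [0.4, 0.0, -0.9]
opening: 0.31
grip_force: 30.0
```

Already below the flare tops without contact. Continuing.

>>> arm_command([
  [0,0,1,0,0.2],
  [0,0,2,0,0.2],
  [0,0,3,0,0.2],
  [0,0,4,0,0.2],
  [0,0,4,0,0.2],
])

```text
t: 17.8
eef_pos: [555.8, 87.4, 57.1]
tcp_rot: [-3.141, -0.0, 1.471]
ft_force: [0.1, 0.1, -1.6]
opening: 0.305
grip_force: 30.0
```

>>> arm_command([
  [0,0,1,0,0.2],
  [0,0,2,0,0.2],
  [0,0,3,0,0.2],
  [0,0,4,0,0.2],
  [0,0,4,0,0.2],
])

```text
t: 18.3
eef_pos: [555.8, 87.4, 53.0]
tcp_rot: [-3.141, -0.0, 1.471]
ft_force: [-0.1, 0.0, -2.1]
opening: 0.307
grip_force: 30.0
```

>>> arm_command([
  [0,0,1,0,0.2],
  [0,0,2,0,0.2],
  [0,0,3,0,0.2],
  [0,0,4,0,0.2],
  [0,0,4,0,0.2],
])

```text
t: 18.8
eef_pos: [555.8, 87.4, 49.1]
tcp_rot: [-3.141, -0.0, 1.471]
ft_force: [0.4, -0.0, -0.8]
opening: 0.312
grip_force: 30.0
```

>>> arm_command([
  [0,0,0.8,0,0.2],
  [0,0,1.6,0,0.2],
  [0,0,2.4,0,0.2],
  [0,0,3,0,0.2],
  [0,0,3,0,0.2],
])

```text
t: 19.3
eef_pos: [555.8, 87.4, 46.1]
tcp_rot: [-3.142, -0.0, 1.471]
ft_force: [0.5, 0.8, -1.4]
opening: 0.311
grip_force: 30.0
```

>>> arm_command([
  [0,0,0.4,0,0.2],
  [0,0,0.8,0,0.2],
  [0,0,1.2,0,0.2],
  [0,0,1.5,0,0.2],
  [0,0,1.5,0,0.2],
])

```text
t: 19.8
eef_pos: [555.9, 87.4, 44.7]
tcp_rot: [-3.142, -0.0, 1.471]
ft_force: [0.2, -0.5, -1.4]
opening: 0.307
grip_force: 30.0
```

>>> arm_command([
  [0,0,0.4,0,0.2],
  [0,0,0.8,0,0.2],
  [0,0,1.2,0,0.2],
  [0,0,1.5,0,0.2],
  [0,0,1.5,0,0.2],
])

```text
t: 20.3
eef_pos: [555.9, 87.5, 44.4]
tcp_rot: [3.141, -0.0, 1.471]
ft_force: [-4.6, -1.3, 14.6]
opening: 0.309
grip_force: 30.0
```

Seated: contact comes with the axis at about 62 mm. Ease off, release, and rise.

>>> arm_command([
  [0,0,-1.2,0,0.2],
  [0,0,-1.2,0,0.33],
  [0,0,-1.2,0,0.4],
  [0,0,-1.2,0,0.5],
  [0,0,-1.2,0,0.55],
])

```text
t: 20.8
eef_pos: [555.9, 87.4, 44.3]
tcp_rot: [-3.141, -0.0, 1.471]
ft_force: [0.2, 0.4, 0.0]
opening: 0.508
grip_force: 0.0
```

>>> arm_command([
  [0,0,0,0,0.55],
  [0,0,-8,0,0.55],
  [0,0,-25,0,0.55],
  [0,0,-60,0,0.55],
  [0,0,-110,0,0.55],
])

```text
t: 21.3
eef_pos: [554.9, 87.3, 154.5]
tcp_rot: [-3.138, 0.0, 1.471]
ft_force: [-0.1, -0.9, 0.2]
opening: 0.549
grip_force: 0.0
```

>>> arm_command([
  [50,0,-30,0,0.55],
  [100,0,-50,0,0.55],
  [150,0,-50,0,0.55],
  [200,0,-50,0,0.55],
  [250,0,-50,0,0.55],
])

```text
t: 21.8
eef_pos: [579.6, 327.0, 205.7]
tcp_rot: [3.14, -0.001, 1.471]
ft_force: [1.0, -0.9, -0.3]
opening: 0.549
grip_force: 0.0
```

Run:
```python
from cell import env
import cv2,numpy as np
a=env.read_camera("top")["frame"][:,:,::-1];b=env.read_camera("scene")["frame"][:,:,::-1]
A=cv2.resize(a[205:255,258:425],None,fx=4.79,fy=4.79,interpolation=cv2.INTER_CUBIC)
B=cv2.resize(b[155:320,215:335],None,fx=2.1,fy=2.1,interpolation=cv2.INTER_CUBIC);D=cv2.resize(b[230:310,260:345],None,fx=4.3,fy=4.3,interpolation=cv2.INTER_CUBIC)
C=np.zeros((600,800,3),np.uint8)
for i,y,x in((A,0,0),(B,245,0),(D,245,260)):C[y:y+i.shape[0],x:x+i.shape[1]]=i[:600-y,:800-x]
cv2.imwrite("pics/fin.png",C);s=env.state();print(s["t"],s["eef_pos"],s["ft_force"])
```

```text
21.9 [579.15340972 330.07326897 204.62501465] [-0.65554114 -0.77410811 -0.28497399]
```

View pics/fin.png

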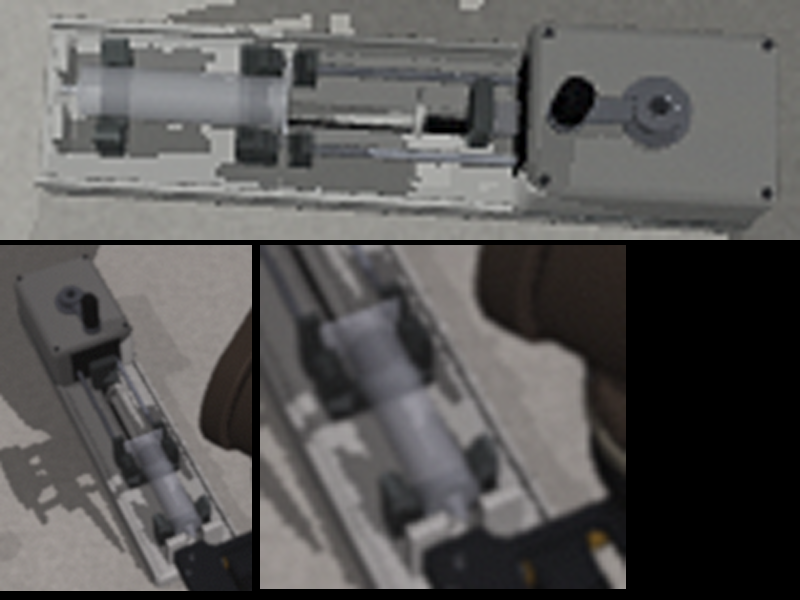

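The barrel lies in both saddles, with the flange in its slot at crop (287,90). The nozzle is in the nose notch, the thumb disc at (418,110), and the pusher is held back at (480,112). The robot is clear, so I hand in.

```bash
python3 -c "
from cell import env
print(env.job_done())"
```

```text
the job is handed in; nothing more can be done
None
```

The driver is rewound until its catch held, and the filled syringe lies in the cradle with its flange in the slot and nozzle to the nose. After I let go, the crank drifted on clockwise by itself, possibly to its end stop. The job was handed in at about 22 s, and no verdict came back.

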